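# Hold a backing batten behind the hole in a crate top

### The job

The hole in the crate's plywood top is going to be patched. Take the wooden backing batten by its blue grip block, pass it through the hole into the crate (it is longer than the hole, so it must go in tilted), then level it and pull it up snugly against the underside of the top so that it bridges the hole lengthwise, centred so that both ends bear under the top. Finish while still holding it there with a light steady upward pull, ready for the screws, and leave the nail cup, the brush and the billet where they are.

Things in the scene. Friction and masses are not known exactly. Their poses are not given: they have to be found in the camera images.
- crate: Slatted wooden crate with plywood top, closed sides, fixed to the bench; 180 (own x) x 300 (own y) x 133 mm high. Origin: centre of its underside, on the bench. The top is 8 mm thick (underside 125 mm above the bench), with a central rectangular through hole, 90 mm along own x, 156 mm along own y. Inside: empty down to the bench but for corner posts; about 160 x 280 mm free.
- hole (a point): Centre of the hole in the crate top, at the level of the underside of the top (125 mm above the bench); axes as those of the crate (y along the hole's 156 mm length). The top is rigid.
- batten: Loose backing batten (about 0.12 kg) lying on the bench: flat pale wooden strip 30 (own x) x 200 (own y) x 12 mm, with an upright square blue grip block on its middle, 24 x 24 mm, 75 mm tall above the strip (its top 87 mm above the strip's underside). Same when turned by half a turn. Origin: centre of the strip's underside; own z up along the block.
- batten_face (a point): Centre of the strip's upper face (foot of the grip block), 12 mm above the batten's origin.
- batten_end_a (a point): Middle of the upper edge of the strip's end at own y = +100 mm.
- batten_end_b (a point): Middle of the upper edge of the strip's end at own y = -100 mm.
- nail_cup: Bystander: loose pale glazed cup with nails, 70 mm across, 62 mm high; origin at the centre of its underside.
- bench_brush: Bystander: loose bench brush with a brown wooden back, 123 x 60 x 39 mm; origin at the centre of its underside.
- billet: Bystander: loose pale beech block, 56 x 104 x 46 mm; origin at the centre of its underside.

How it is judged:
By the outcome, as a careful person would: the job done as asked, in the order asked, and still so for the second after the job is handed in, while the arm keeps its last pose, push and grip.
It also fails if it takes over 45 s, if anything falls off the work surface, if the arm or the gripper's body presses on something with over 40 N, if the wrist force passes 120 N, or if a joint passes its speed limit or range.

### The arm

A 6-joint arm with a two-finger parallel gripper is mounted at the origin on a cart in front of the work surface, level with it; the furniture and walls round the work are solid. World frame = base frame: x ahead of the robot, y to its left, z up, the work surface at z = 0. Lengths are in mm, angles in rad, forces in N, time in s.
With the tool pointing down it reaches from about 350 to 875 mm from the base axis. Payload 4.2 kg.
Tool frame: the origin (TCP) lies at the very end of the fingers, on their centre line; the grasp point (between the pads) lies 19 mm behind it; z points along the fingers, y is the direction in which the jaws open and shut (so a half turn about z gives the same grasp; the last joint's range is limited). The gripper opens to 85 mm and grips with 20 to 120 N. Pads are 22 mm wide; open, the fingers measure 114 mm over their backs; the gripper's body (76 mm by 85 mm) begins 54 mm behind the grasp point. The pads swing forward as they close: fully open they stand 13 mm farther back than shut.
Start: joints at [-1.079, 0.385, 0.008, 0, -1.194, -0.259], TCP at [144.207, -608.115, 231.312] pointing down, gripper open.
Joint ranges: [-3.14, 3.14], [-1.21, 2.06], [-1.07, 1.41], [-3.16, 2.05], [-2.99, -0.16], [-3.1, 3.1]. Speed limits (rad/s): [2.79, 2.79, 3.14, 3.14, 3.14, 3.14].

### API

Orientations are given as a unit quaternion [x, y, z, w].
In Python, from bench import arm, optics, job gives the robot as it stands.
- The arm moves only by the tool send_rows, never from a script. Its argument "steps" is a list that holds one entry, the list of rows, each a list of 5 numbers: the shift along the tool's x, y, z in cm, then the turn about the tool's z in rad, then the opening, from 0 (shut) to 1 (fully open). A call has 1 to 10 rows; each row shifts and turns the pose as measured when the row begins, along the tool's axes as they then stand; what a row does not reach is not made up. A row lasts 1/12 s, in which the tool goes at most 41.7 mm and 7.16 degrees, less where a joint would pass 70% of its speed; a pose out of reach is approached as far as the arm can. A call with a gripper value outside its range is refused whole. The fingers move at their own pace and stop on an object; the grip force is fixed at half the most. Time passes only in rows, so rows that do not move let the fingers close. It gives the time, the measured TCP pose, the force and the opening at its end, in the units of the state.
- arm.read_state(): the state, without advancing time (a new reading comes with each control period).
- optics.get_image(name): name is "side" or "top" or "wrist"; returns (picture, depth): 480x640x3 uint8, blue, green, red; 480x640 float32, mm along the optical axis (not along the pixel's ray), 0 where there is no reading.
- optics.get_calibration(name): a dict with "K" (3x3 intrinsics, pixels), "rvec" (rotation vector, rad) and "tvec" (3), from world to camera coordinates, as OpenCV has them; the wrist camera has in their place "hand_eye" (4x4, takes a point from camera to tool coordinates, whose origin is the TCP and whose axes are the flange's). Camera axes: x right, y down, z forward; pixel columns grow to the right and rows downward; lengths in mm; the calibration is good to about 2 mm. A picture is of the moment at which its call begins: read the wrist's pose just before it. get_calibration takes no time and is no camera call.
- job.job_done(): hands the job in, once; it reports no verdict.
The state is a dict: "clock": time; "joints": joint angles; "joint_vel": joint speeds; "joint_efforts": joint torques, N m; "position": TCP position; "ee_rot": TCP orientation; "contact_force": force on the tool from outside, world axes, zero at the start; "wrist_torque": the same for the moment, N m; "gripper_width": finger opening in mm.
Only numpy, scipy, OpenCV 4.12 (cv2) and the standard library are available. Lean on these libraries where they do the work, as an engineer would, in place of code of your own. Each camera call takes 0.05 s, during which the arm holds its last target. There are 200 camera calls.

## Working session

There is one attempt and no reset: what is moved stays moved. The work goes in short steps, Python scripts to look and compute and a tool call to move; the robot and the scene stay as the last step left them, time stands still between calls to the robot, and variables do not carry over. Pictures are saved under pics/ and viewed, about 8 in all and at most 12, crops included, and the job is handed in when it is done.

Besides the shell and the picture viewer there is one more tool, called after "Call:" as name(argument=value, ...) on one line, values as JSON. send_rows: Moves the arm, as the interface text tells. Its arguments: {"type":"object","properties":{"steps":{"type":"array","items":{"type":"array","items":{"type":"array","items":{"type":"number"}}}}},"required":["steps"]}

```bash
mkdir -p pics; ls; cat > h.py <<'E'
import numpy as np,cv2
from bench import arm,optics,job
def cam(n):
    c=optics.get_calibration(n);return np.array(c["K"]),cv2.Rodrigues(np.array(c["rvec"]))[0],np.array(c["tvec"]).ravel()
def unproj(n,u,v,d):
    K,R,t=cam(n);p=np.linalg.inv(K)@np.array([u,v,1.])*d;return R.T@(p-t)
def cloud(n,dep):
    K,R,t=cam(n);v,u=np.mgrid[:480,:640]
    p=np.stack([(u-K[0,2])/K[0,0]*dep,(v-K[1,2])/K[1,1]*dep,dep],-1);return (p-t)@R
def onz(n,u,v,z):
    K,R,t=cam(n);r=R.T@np.linalg.inv(K)@np.array([u,v,1.]);c=-R.T@t;return c+r*(z-c[2])/r[2]
def proj(n,P):
    K,R,t=cam(n);q=(np.atleast_2d(P)@R.T+t)@K.T;return q[:,:2]/q[:,2:]
E
python3 - <<'E'
from h import *
for n in("top","side"):
    im,d=optics.get_image(n);cv2.imwrite(f"pics/{n}0.png",im);np.save(n+"0.npy",d)
    K,R,t=cam(n);print(n,K[0,0],(-R.T@t).round(),R[2].round(2))
s=arm.read_state();print(s)
E
```

```text
pics
top 565.2418935414995 [ 340.  -88. 1419.] [ 0.22  0.02 -0.97]
side 544.9466236367628 [ 889. -755. 1103.] [-0.21  0.55 -0.81]
{'clock': 0.1, 'joints': array([-1.07941166e+00,  3.85526526e-01,  6.77483068e-03, -4.30307010e-04,
       -1.19401535e+00, -2.58590853e-01]), 'joint_vel': array([-0.00024724, -0.00265317,  0.00354522,  0.00086962, -0.00051456,
       -0.00098961]), 'joint_efforts': array([-1.10969195e-03, -3.93318307e+01,  1.88929957e+01,  4.19803664e+00,
       -2.59177548e-03,  1.03446399e-05]), 'position': array([ 144.07732933, -607.63534876,  230.30821241]), 'ee_rot': array([-1.16055373e-01,  9.93242236e-01,  9.90135071e-04, -1.74812114e-04]), 'contact_force': array([-0.09803969,  0.16875734, -0.37099029]), 'wrist_torque': array([0.01850576, 0.05031681, 0.0035287 ]), 'gripper_width': 85.67648626512712}
```

View pics/top0.png

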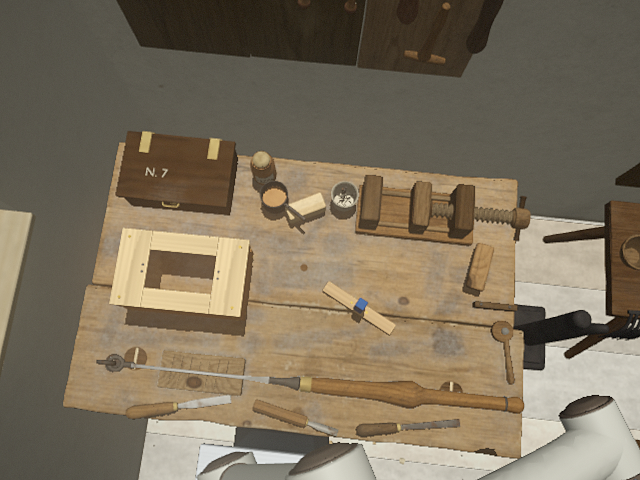

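View pics/side0.png

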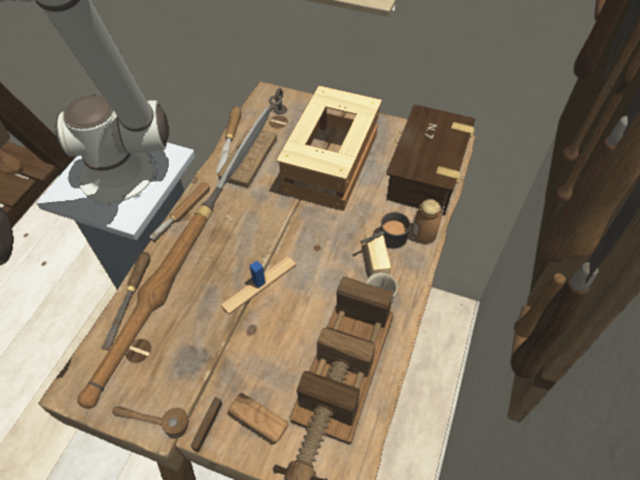

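The top picture shows the crate at about (182,270), its hole spanning (145–215, 250–293). The batten runs from (326,286) to (393,330), with the blue block at (360,305). The cup, billet and brush stand clear of the path. Next I measure poses from depth.

```bash
python3 - <<'E'
from h import *
for n in("top","side"):
    im=cv2.imread(f"pics/{n}0.png").astype(int);d=np.load(n+"0.npy");P=cloud(n,d);X,Y,Z=P[...,0],P[...,1],P[...,2]
    ok=d>0
    # crate top
    box=(X>350)&(X<720)&(Y>120)&(Y<560)
    m=ok&box&(abs(Z-133)<6)
    k,l,st,ce=cv2.connectedComponentsWithStats(m.astype(np.uint8)); i=1+np.argmax(st[1:,4]); m=l==i
    print(n,"crate z",np.median(Z[m]),cv2.minAreaRect(P[m][:,:2].astype(np.float32)))
    # hole: enclosed non-top pixels -> project inner contour at z=133
    cs,h=cv2.findContours(m.astype(np.uint8),cv2.RETR_CCOMP,cv2.CHAIN_APPROX_NONE)
    ho=[c for c,hh in zip(cs,h[0]) if hh[3]>=0]
    if ho:
        c=max(ho,key=cv2.contourArea)[:,0]; q=P[c[:,1],c[:,0]]; print(" hole",cv2.minAreaRect(q[:,:2].astype(np.float32)))
    B,G,R=im[...,0],im[...,1],im[...,2]
    b=(B>R+50)&(B>G+30)&ok&(X>300)&(X<700)&(Y<50)&(Y>-300)
    q=P[b];print(" blue",b.sum(),q.max(0).round(1)); t=q[q[:,2]>q[:,2].max()-8]; print("  blocktop",t.mean(0).round(1),len(t),cv2.minAreaRect(t[:,:2].astype(np.float32)))
    c0=t.mean(0)
    s=ok&~b&(np.hypot(X-c0[0],Y-c0[1])<130)&(Z>6)&(Z<20)&(R>150)
    k,l,st,ce=cv2.connectedComponentsWithStats(cv2.dilate(s.astype(np.uint8),np.ones((7,7))));
    s&= l==1+np.argmax(st[1:,4])
    print(" strip",s.sum(),np.median(Z[s]),cv2.minAreaRect(P[s][:,:2].astype(np.float32)))
E
```

```text
top crate z 132.80831027256573 ((535.0543212890625, 254.99075317382812), (180.54173278808594, 270.8502197265625), 0.4879186749458313)
 hole ((535.80859375, 238.65927124023438), (161.17044067382812, 96.88008880615234), 89.68836975097656)
 blue 79 [ 536.  -175.2   93.4]
  blocktop [ 511.3 -186.8   88.4] 57 ((510.6661682128906, -186.39881896972656), (19.48647117614746, 20.54621124267578), 61.47075653076172)
 strip 840 11.383782863934268 ((541.0103759765625, -188.56143188476562), (182.12188720703125, 220.4431915283203), 2.3290698528289795)
side crate z 132.16838760804973 ((534.0538940429688, 255.13491821289062), (181.68426513671875, 270.9608459472656), 0.45705968141555786)
 hole ((535.14697265625, 236.13340759277344), (95.22574615478516, 166.07701110839844), 0.6650824546813965)
 blue 102 [ 524.9 -177.6   90.8]
  blocktop [ 511.6 -191.2   86.5] 83 ((511.6881408691406, -190.6186981201172), (21.281444549560547, 26.02350425720215), 56.19512939453125)
 strip 837 11.399984568192918 ((510.4850769042969, -186.71058654785156), (207.3097381591797, 38.98029327392578), 60.743167877197266)
```

```bash
cat >> h.py <<'E'
from scipy.spatial.transform import Rotation as Ro
def plan(target,yaw_y,n,op):
    "rows to bring TCP to target with tool y at angle yaw_y (deg, mod 180)"
    s=arm.read_state();p=np.array(s["position"]);M=Ro.from_quat(s["ee_rot"]).as_matrix()
    a=np.degrees(np.arctan2(M[1,1],M[0,1]));da=(yaw_y-a+90)%180-90
    print("pos",p.round(1),"tooly",a.round(1),"tilt",np.degrees(np.arccos(-M[2,2])).round(2),"da",da.round(1),"f",np.round(s["contact_force"],1),"w",round(s["gripper_width"],1),"t",round(s["clock"],2),"q6",s["joints"][5].round(2))
    d=(np.array(target)-p)/n;rows=[]
    for i in range(n):
        R=Ro.from_euler('z',da*i/n,degrees=True).as_matrix()@M
        rows.append([*(R.T@d/10).round(2).tolist(),round(-np.radians(da)/n,3),op])
    print(rows)
if __name__=="__main__":
    import sys;v=[float(x) for x in sys.argv[1:]];plan(v[:3],v[3],int(v[4]),v[5])
E
python3 h.py 511 -188 200 150.5 18 1
```

```text
pos [ 144.1 -607.6  230.3] tooly 103.3 tilt 0.12 da 47.2 f [-0.1  0.2 -0.4] w 85.7 t 0.1 q6 -0.26
[[-2.52, 1.8, 0.17, np.float64(-0.046), 1.0], [-2.6, 1.68, 0.17, np.float64(-0.046), 1.0], [-2.67, 1.56, 0.17, np.float64(-0.046), 1.0], [-2.74, 1.44, 0.17, np.float64(-0.046), 1.0], [-2.81, 1.31, 0.17, np.float64(-0.046), 1.0], [-2.86, 1.18, 0.17, np.float64(-0.046), 1.0], [-2.91, 1.05, 0.17, np.float64(-0.046), 1.0], [-2.96, 0.91, 0.17, np.float64(-0.046), 1.0], [-3.0, 0.78, 0.17, np.float64(-0.046), 1.0], [-3.03, 0.64, 0.17, np.float64(-0.046), 1.0], [-3.06, 0.5, 0.17, np.float64(-0.046), 1.0], [-3.08, 0.36, 0.17, np.float64(-0.046), 1.0], [-3.09, 0.22, 0.17, np.float64(-0.046), 1.0], [-3.1, 0.08, 0.17, np.float64(-0.046), 1.0], [-3.1, -0.06, 0.17, np.float64(-0.046), 1.0], [-3.09, -0.21, 0.17, np.float64(-0.046), 1.0], [-3.08, -0.35, 0.17, np.float64(-0.046), 1.0], [-3.06, -0.49, 0.17, np.float64(-0.046), 1.0]]
```

Call:
send_rows(steps=[[[-2.5, 1.8, 0, -0.046, 1], [-2.6, 1.7, 0, -0.046, 1], [-2.7, 1.6, 0, -0.046, 1], [-2.7, 1.4, 0, -0.046, 1], [-2.8, 1.3, 0, -0.046, 1], [-2.9, 1.2, 0, -0.046, 1], [-2.9, 1.0, 0, -0.046, 1], [-3, 0.9, 0, -0.046, 1], [-3, 0.8, 0, -0.046, 1], [-3, 0.6, 0, -0.046, 1]]])

```text
clock: 0.93
position: [348.8, -365.1, 224.1]
ee_rot: [-0.344, 0.939, 0.007, -0.002]
contact_force: [0.4, -0.3, 0.4]
gripper_width: 85.2
```

```bash
python3 h.py 511 -188 210 150.5 10 1
```

```text
pos [ 348.8 -365.1  224.1] tooly 130.2 tilt 0.77 da 20.3 f [ 0.4 -0.3  0.4] w 85.2 t 0.93 q6 -0.38
[[-2.38, 0.3, 0.15, np.float64(-0.035), 1.0], [-2.39, 0.22, 0.15, np.float64(-0.035), 1.0], [-2.4, 0.13, 0.15, np.float64(-0.035), 1.0], [-2.4, 0.05, 0.14, np.float64(-0.035), 1.0], [-2.4, -0.04, 0.14, np.float64(-0.035), 1.0], [-2.4, -0.12, 0.14, np.float64(-0.035), 1.0], [-2.39, -0.21, 0.14, np.float64(-0.035), 1.0], [-2.38, -0.29, 0.14, np.float64(-0.035), 1.0], [-2.37, -0.37, 0.14, np.float64(-0.035), 1.0], [-2.36, -0.46, 0.14, np.float64(-0.035), 1.0]]
```

Call:
send_rows(steps=[[[-2.6, 0.3, 0, -0.037, 1], [-2.6, 0.2, 0, -0.037, 1], [-2.6, 0.1, 0, -0.037, 1], [-2.6, 0, 0, -0.037, 1], [-2.6, 0, 0, -0.037, 1], [-2.6, -0.1, 0, -0.037, 1], [-2.6, -0.2, 0, -0.037, 1], [-2.4, -0.3, 0, -0.037, 1], [-2.2, -0.4, 0, -0.037, 1], [0, 0, 0, 0, 1]]])

```text
clock: 1.77
position: [508.7, -179.5, 221.2]
ee_rot: [-0.505, 0.863, 0.01, -0.002]
contact_force: [0.1, -0.8, 0.5]
gripper_width: 85.5
```

```bash
python3 h.py 511 -188 210 150.5 3 1; python3 - <<'E'
from h import *
s=arm.read_state();im,d=optics.get_image("wrist");np.save("w1.npy",d);cv2.imwrite("pics/w1.png",im)
c=optics.get_calibration("wrist");K=np.array(c["K"]);H=np.array(c["hand_eye"]);print(H.round(2),K[0,0])
T=np.eye(4);T[:3,:3]=Ro.from_quat(s["ee_rot"]).as_matrix();T[:3,3]=s["position"];T=T@H
v,u=np.mgrid[:480,:640];p=np.stack([(u-K[0,2])/K[0,0]*d,(v-K[1,2])/K[1,1]*d,d],-1)@T[:3,:3].T+T[:3,3]
im=im.astype(int);B,G,R=im[...,0],im[...,1],im[...,2];b=(d>0)&(B>R+40)&(B>G+25)
t=p[b&(p[...,2]>80)][:,:2].astype(np.float32);print(len(t),cv2.minAreaRect(t))
s=(d>0)&(abs(p[...,2]-12)<4)&(R>120)&(np.hypot(p[...,0]-511,p[...,1]+188)<125)&~b
k,l,st,ce=cv2.connectedComponentsWithStats(s.astype(np.uint8))
for i in range(1,k):
    if st[i,4]>800: print(st[i],cv2.minAreaRect(p[l==i][:,:2].astype(np.float32)))
E
```

```text
pos [ 508.7 -179.5  221.2] tooly 150.7 tilt 1.15 da -0.2 f [ 0.1 -0.8  0.5] w 85.5 t 1.77 q6 -0.46
[[0.21, -0.21, 0.37, np.float64(0.001), 1.0], [0.21, -0.21, 0.37, np.float64(0.001), 1.0], [0.21, -0.21, 0.37, np.float64(0.001), 1.0]]
[[  -0.     -0.96   -0.29   74.59]
 [   1.     -0.     -0.      0.24]
 [   0.     -0.29    0.96 -142.21]
 [   0.      0.      0.      1.  ]] 400.3371193980204
1020 ((512.0036010742188, -187.6646728515625), (22.958602905273438, 22.942787170410156), 60.65107345581055)
[ 285   75   39  126 3522] ((490.32611083984375, -229.11094665527344), (104.51351165771484, 30.016319274902344), 62.214027404785156)
[ 293  205   34   93 2125] ((537.9360961914062, -138.4955291748047), (90.63821411132812, 30.008481979370117), 62.272464752197266)
```

View pics/w1.png

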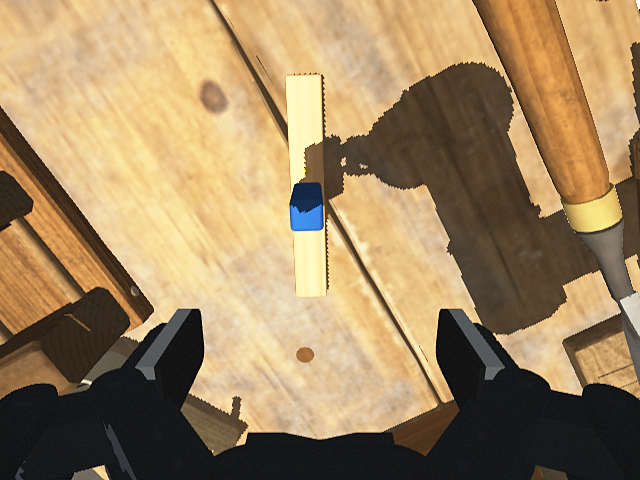

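The block centre is at (512,-188), pixel (307,206), and the strip runs at 62.2°. The strip is clear and centred between the jaws.

```bash
python3 h.py 512 -187.6 110 152.2 4 1
```

```text
pos [ 507.4 -180.3  221. ] tooly 150.6 tilt 1.21 da 1.6 f [-0.6  1.2 -0.2] w 85.6 t 1.82 q6 -0.46
[[0.12, -0.25, 2.77, np.float64(-0.007), 1.0], [0.12, -0.24, 2.77, np.float64(-0.007), 1.0], [0.12, -0.24, 2.77, np.float64(-0.007), 1.0], [0.12, -0.24, 2.77, np.float64(-0.007), 1.0]]
```

Call:
send_rows(steps=[[[0.1, -0.2, 2.8, -0.007, 1], [0.1, -0.3, 2.8, -0.007, 1], [0.1, -0.2, 2.8, -0.007, 1], [0.1, -0.2, 2.8, -0.007, 1], [0, 0, 0, 0, 1], [0, 0, 0, 0, 1]]])

```text
clock: 2.32
position: [510.4, -189.3, 106.8]
ee_rot: [-0.515, 0.857, 0.009, -0.002]
contact_force: [0.8, 0.3, -0.1]
gripper_width: 85.1
```

```bash
python3 h.py 512 -187.6 51 152.2 3 1
```

```text
pos [ 510.4 -189.3  106.8] tooly 152.1 tilt 1.07 da 0.1 f [ 0.8  0.3 -0.1] w 85.1 t 2.32 q6 -0.41
[[-0.06, -0.05, 1.86, np.float64(-0.001), 1.0], [-0.06, -0.05, 1.86, np.float64(-0.001), 1.0], [-0.06, -0.05, 1.86, np.float64(-0.001), 1.0]]
```

Call:
send_rows(steps=[[[-0.1, 0, 2.0, 0, 1], [-0.1, 0, 2.0, 0, 1], [0, 0, 1.6, 0, 1], [0, 0, 0, 0, 1], [0, 0, 0, 0, 0], [0, 0, 0, 0, 0], [0, 0, 0, 0, 0], [0, 0, 0, 0, 0], [0, 0, 0, 0, 0], [0, 0, 0, 0, 0]]])

```text
clock: 3.15
position: [518.1, -190.8, 64.8]
ee_rot: [-0.514, 0.858, 0.001, 0.007]
contact_force: [-0.4, -0.9, -1.0]
gripper_width: 22.7
```

```bash
python3 h.py 512 -187.6 200 152.2 6 0
```

```text
pos [ 518.1 -190.8   64.8] tooly 151.9 tilt 0.83 da 0.3 f [-0.4 -0.9 -1. ] w 22.7 t 3.15 q6 -0.42
[[-0.03, 0.1, -2.25, np.float64(-0.001), 0.0], [-0.03, 0.1, -2.25, np.float64(-0.001), 0.0], [-0.03, 0.1, -2.25, np.float64(-0.001), 0.0], [-0.03, 0.1, -2.25, np.float64(-0.001), 0.0], [-0.03, 0.1, -2.25, np.float64(-0.001), 0.0], [-0.03, 0.1, -2.25, np.float64(-0.001), 0.0]]
```

```bash
python3 - <<'E'
from h import *
im,d=optics.get_image("wrist");im2,d2=optics.get_image("side")
a=cv2.resize(im2[210:340,180:340],(640,520),interpolation=cv2.INTER_CUBIC)
cv2.imwrite("pics/w2.png",np.hstack([cv2.resize(im,(400,300)),cv2.resize(a,(370,300))]))
print(arm.read_state()["position"])
E
```

```text
[ 517.91114315 -190.77313842   64.44157569]
```

View pics/w2.png

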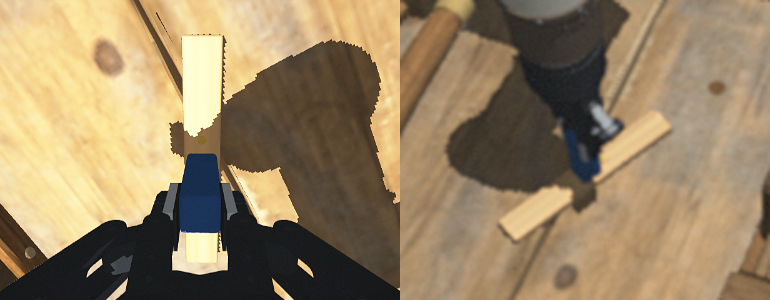

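The wrist view shows the pads on the upper part of the block, around rows 185–225. That is higher than I planned, so I'll open, go lower and grip again.

Call:
send_rows(steps=[[[0, 0, 0, 0, 1], [0, 0, 0, 0, 1], [0, 0, 0, 0, 1], [0, 0, 0, 0, 1], [0, 0, 0, 0, 1]]])

```text
clock: 3.67
position: [518.0, -190.7, 64.5]
ee_rot: [-0.514, 0.858, 0.001, 0.007]
contact_force: [0.4, -0.4, -0.4]
gripper_width: 81.5
```

```bash
python3 h.py 514 -188.6 45 152.2 3 1; python3 - <<'E'
from h import *
s=arm.read_state();im,d=optics.get_image("wrist")
c=optics.get_calibration("wrist");K=np.array(c["K"]);H=np.array(c["hand_eye"])
T=np.eye(4);T[:3,:3]=Ro.from_quat(s["ee_rot"]).as_matrix();T[:3,3]=s["position"];T=T@H
v,u=np.mgrid[:480,:640];p=np.stack([(u-K[0,2])/K[0,0]*d,(v-K[1,2])/K[1,1]*d,d],-1)@T[:3,:3].T+T[:3,3]
im=im.astype(int);B,G,R=im[...,0],im[...,1],im[...,2];b=(d>0)&(B>R+30)&(B>G+20)
t=p[b&(p[...,2]>82)][:,:2].astype(np.float32);print(len(t),p[b][:,2].max(),cv2.minAreaRect(t))
E
```

```text
pos [ 518.  -190.7   64.5] tooly 151.9 tilt 0.79 da 0.3 f [ 0.4 -0.4 -0.4] w 81.5 t 3.67 q6 -0.42
[[0.01, 0.15, 0.65, np.float64(-0.002), 1.0], [0.01, 0.15, 0.65, np.float64(-0.002), 1.0], [0.01, 0.15, 0.65, np.float64(-0.002), 1.0]]
4195 88.38188136430047 ((516.2183837890625, -189.8347930908203), (23.876468658447266, 23.809179306030273), 62.00959396362305)
```

Call:
send_rows(steps=[[[0, 0.1, 0.8, 0, 1], [0, 0.1, 0.8, 0, 1], [0, 0, 0.5, 0, 1]]])

```text
clock: 3.97
position: [517.3, -189.6, 43.0]
ee_rot: [-0.514, 0.858, 0.0, 0.008]
contact_force: [0.6, 0.0, -1.0]
gripper_width: 85.4
```

```bash
python3 h.py 516.2 -189.8 45 152.2 2 1
```

```text
pos [ 517.3 -189.6   43. ] tooly 151.9 tilt 0.92 da 0.3 f [ 0.6  0.  -1. ] w 85.4 t 3.97 q6 -0.42
[[0.03, 0.04, -0.1, np.float64(-0.003), 1.0], [0.03, 0.04, -0.1, np.float64(-0.003), 1.0]]
```

Call:
send_rows(steps=[[[0, 0.1, 0, 0, 1], [0, 0, 0, 0, 0], [0, 0, 0, 0, 0], [0, 0, 0, 0, 0], [0, 0, 0, 0, 0], [0, 0, 0, 0, 0]]])

```text
clock: 4.47
position: [514.8, -188.9, 40.2]
ee_rot: [-0.514, 0.858, 0.002, 0.006]
contact_force: [-0.5, -0.2, 0.8]
gripper_width: 25.2
```

```bash
python3 h.py 516.2 -189.8 45 152.2 2 1
```

```text
pos [ 514.8 -188.9   40.2] tooly 151.9 tilt 0.72 da 0.3 f [-0.5 -0.2  0.8] w 25.2 t 4.47 q6 -0.42
[[0.0, -0.08, -0.24, np.float64(-0.003), 1.0], [0.01, -0.08, -0.24, np.float64(-0.003), 1.0]]
```

Call:
send_rows(steps=[[[0, 0, 0, 0, 0], [0, 0, 0, 0, 0], [0, 0, -1.5, 0, 0], [0, 0, -3, 0, 0], [0, 0, -3, 0, 0], [0, 0, -3, 0, 0], [0, 0, -3, 0, 0], [0, 0, -3, 0, 0], [0, 0, -1.5, 0, 0], [0, 0, 0, 0, 0]]])

```text
clock: 5.3
position: [510.5, -190.5, 226.0]
ee_rot: [-0.513, 0.858, 0.005, 0.003]
contact_force: [-0.1, -0.3, -0.8]
gripper_width: 23.6
```

```bash
python3 h.py 535 180 220 180.5 20 0
```

```text
pos [ 510.5 -190.5  226. ] tooly 151.8 tilt 0.62 da 28.7 f [-0.1 -0.3 -0.8] w 23.6 t 5.3 q6 -0.42
[[-1.69, 0.77, 0.05, np.float64(-0.025), 0.0], [-1.71, 0.72, 0.05, np.float64(-0.025), 0.0], [-1.73, 0.68, 0.05, np.float64(-0.025), 0.0], [-1.74, 0.64, 0.05, np.float64(-0.025), 0.0], [-1.76, 0.59, 0.05, np.float64(-0.025), 0.0], [-1.77, 0.55, 0.05, np.float64(-0.025), 0.0], [-1.79, 0.51, 0.05, np.float64(-0.025), 0.0], [-1.8, 0.46, 0.05, np.float64(-0.025), 0.0], [-1.81, 0.42, 0.05, np.float64(-0.025), 0.0], [-1.82, 0.37, 0.05, np.float64(-0.025), 0.0], [-1.83, 0.32, 0.05, np.float64(-0.025), 0.0], [-1.84, 0.28, 0.05, np.float64(-0.025), 0.0], [-1.84, 0.23, 0.05, np.float64(-0.025), 0.0], [-1.85, 0.19, 0.05, np.float64(-0.025), 0.0], [-1.85, 0.14, 0.05, np.float64(-0.025), 0.0], [-1.85, 0.09, 0.05, np.float64(-0.025), 0.0], [-1.86, 0.05, 0.05, np.float64(-0.025), 0.0], [-1.86, 0.0, 0.05, np.float64(-0.025), 0.0], [-1.86, -0.05, 0.05, np.float64(-0.025), 0.0], [-1.85, -0.09, 0.05, np.float64(-0.025), 0.0]]
```

Call:
send_rows(steps=[[[-1.7, 0.8, 0, -0.027, 0], [-1.8, 0.7, 0, -0.027, 0], [-1.8, 0.7, 0, -0.027, 0], [-1.8, 0.6, 0, -0.027, 0], [-1.8, 0.6, 0, -0.027, 0], [-1.8, 0.5, 0, -0.027, 0], [-1.9, 0.5, 0, -0.027, 0], [-1.9, 0.4, 0, -0.027, 0], [-1.9, 0.4, 0, -0.027, 0], [-1.9, 0.4, 0, -0.027, 0]]])

```text
clock: 6.13
position: [517.2, 6.3, 215.5]
ee_rot: [-0.625, 0.781, 0.011, -0.003]
contact_force: [0.1, -0.1, -1.5]
gripper_width: 23.6
```

```bash
python3 h.py 535 180 225 180.5 9 0
```

```text
pos [517.2   6.3 215.5] tooly 167.4 tilt 1.26 da 13.1 f [ 0.1 -0.1 -1.5] w 23.6 t 6.13 q6 -0.53
[[-1.93, 0.23, -0.08, np.float64(-0.025), 0.0], [-1.93, 0.18, -0.08, np.float64(-0.025), 0.0], [-1.94, 0.13, -0.09, np.float64(-0.025), 0.0], [-1.94, 0.08, -0.09, np.float64(-0.025), 0.0], [-1.94, 0.03, -0.09, np.float64(-0.025), 0.0], [-1.94, -0.02, -0.09, np.float64(-0.025), 0.0], [-1.94, -0.07, -0.09, np.float64(-0.025), 0.0], [-1.94, -0.11, -0.09, np.float64(-0.025), 0.0], [-1.93, -0.16, -0.09, np.float64(-0.025), 0.0]]
```

Call:
send_rows(steps=[[[-1.9, 0.2, -0.3, -0.025, 0], [-1.9, 0.2, -0.3, -0.025, 0], [-1.9, 0.2, -0.2, -0.025, 0], [-1.9, 0.1, -0.2, -0.025, 0], [-1.9, 0.1, -0.2, -0.025, 0], [-1.9, 0, -0.2, -0.025, 0], [-1.9, 0, -0.2, -0.025, 0], [-1.9, -0.1, -0.2, -0.025, 0], [-1.7, -0.1, -0.2, -0.025, 0], [0, 0, 0, 0, 0]]])

```text
clock: 6.97
position: [522.6, 184.5, 219.5]
ee_rot: [0.713, -0.701, -0.018, 0.014]
contact_force: [0.8, 0.1, -1.1]
gripper_width: 23.1
```

```bash
python3 h.py 535.5 207 225 180.5 3 0; cat > look.py <<'E'
from h import *
import sys
tag=sys.argv[1]; s=arm.read_state()
im,d=optics.get_image("wrist")
c=optics.get_calibration("wrist");K=np.array(c["K"]);H=np.array(c["hand_eye"])
T=np.eye(4);T[:3,:3]=Ro.from_quat(s["ee_rot"]).as_matrix();T[:3,3]=s["position"];T=T@H
v,u=np.mgrid[:480,:640];p=np.stack([(u-K[0,2])/K[0,0]*d,(v-K[1,2])/K[1,1]*d,d],-1)@T[:3,:3].T+T[:3,3]
np.savez(tag+".npz",im=im,d=d,p=p)
o,_=optics.get_image("side");q=proj("side",s["position"])[0].astype(int)
x0=np.clip(q[0]-80,0,480);y0=np.clip(q[1]-60,0,360)
cv2.imwrite(f"pics/{tag}.png",np.hstack([cv2.resize(im,(400,300)),cv2.resize(o[y0:y0+120,x0:x0+160],(400,300),interpolation=cv2.INTER_CUBIC)]))
E
python3 look.py c1
```

```text
pos [522.6 184.5 219.5] tooly -179.0 tilt 2.64 da -0.5 f [ 0.8  0.1 -1.1] w 23.1 t 6.97 q6 -0.58
[[-0.74, -0.43, -0.2, np.float64(0.003), 0.0], [-0.75, -0.43, -0.2, np.float64(0.003), 0.0], [-0.75, -0.43, -0.2, np.float64(0.003), 0.0]]
```

View pics/c1.png

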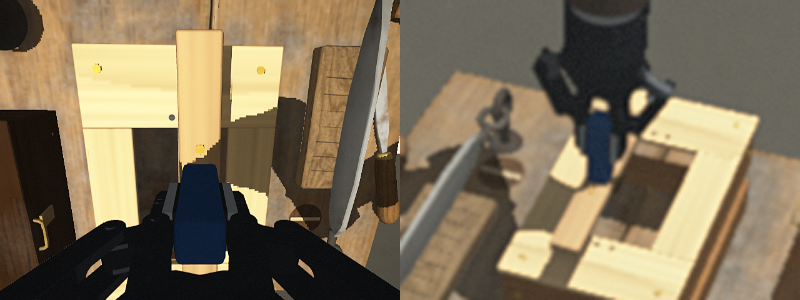

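The wrist view (left half) shows the batten's b end over the -y rim of the hole, with the rim edge at row ~127. The batten sits too far towards -x, on the right. The side view confirms the batten is held level above the crate.

```bash
python3 - <<'E'
from h import *
z=np.load("c1.npz");p=z["p"];d=z["d"];ok=d>0;X,Y,Z=p[...,0],p[...,1],p[...,2]
m=ok&(abs(Z-133)<7)&(X>430)&(X<640)&(Y>60)&(Y<330)
q=p[m];print("z",np.median(q[:,2]),"x",np.percentile(q[:,0],[.3,99.7]),"ymin",np.percentile(q[:,1],.3))
for x0 in(500,570): 
    s=m&(abs(X-x0)<4);print(x0,"rim y max",np.percentile(Y[s],99.))
for y0 in(180,195,205):
    s=m&(abs(Y-y0)<4);a=X[s];print(y0,"x inner",a[a<540].max() if (a<540).any() else 0,a[a>540].min() if (a>540).any() else 0)
b=ok&(Z>165)&(Z<200)&(Y<165)&(Y>60);q=p[b];print("strip",q.mean(0),cv2.minAreaRect(q[:,:2].astype(np.float32)))
for a,c in((80,110),(110,140),(140,165)):
    s=q[(q[:,1]>a)&(q[:,1]<c)];
    if len(s):print(a,np.median(s,0).round(1),s.min(0).round(1))
im=cv2.imread("pics/top0.png")
d=np.load("top0.npy");P=cloud("top",d);M=(d>0)&(abs(P[...,2]-133)<6)&(P[...,0]>400)&(P[...,0]<680)&(P[...,1]>60)&(P[...,1]<430);print(cv2.minAreaRect(P[M][:,:2].astype(np.float32)))
s=arm.read_state();print(Ro.from_quat(s["ee_rot"]).as_matrix().round(3))
E
```

```text
z 132.6882359338394 x [448.02665979 626.65156272] ymin 89.62109914069605
500 rim y max 160.51337387004492
570 rim y max 160.06212629170776
180 x inner 492.358738887159 581.9554165158524
195 x inner 492.3214366936034 581.8220334918118
205 x inner 492.3037922296876 581.8084600065191
strip [522.69149911 122.37139643 191.50438646] ((522.53271484375, 125.130615234375), (30.08414649963379, 80.192138671875), 1.0255898237228394)
80 [523.   97.3 191.6] [507.9  85.  187. ]
110 [522.7 124.4 191.5] [507.4 110.  188.2]
140 [522.2 152.1 191.4] [507.  140.  187.9]
((535.1947631835938, 239.64041137695312), (180.53329467773438, 301.5750427246094), 0.502251148223877)
[[ 0.015 -0.999 -0.048]
 [-1.    -0.015  0.005]
 [-0.006  0.048 -0.999]]
```

Call:
send_rows(steps=[[[-0.9, -0.6, 0.9, 0.003, 0], [-0.9, -0.5, 0.9, 0.003, 0], [-0.9, -0.5, 0.9, 0.003, 0], [0, 0, 0, 0, 0]]])

```text
clock: 7.4
position: [536.2, 208.8, 187.0]
ee_rot: [0.707, -0.707, -0.019, 0.017]
contact_force: [-1.2, -0.3, -1.8]
gripper_width: 23.4
```

```bash
python3 h.py 537 212 180 180.4 2 0
```

```text
pos [536.2 208.8 187. ] tooly -180.0 tilt 2.92 da 0.4 f [-1.2 -0.3 -1.8] w 23.4 t 7.4 q6 -0.62
[[-0.16, -0.06, 0.35, np.float64(-0.003), 0.0], [-0.16, -0.06, 0.35, np.float64(-0.003), 0.0]]
```

Call:
send_rows(steps=[[[-0.2, -0.1, 0.8, -0.003, 0], [0, 0, 0.6, -0.003, 0], [-0.4, 0, 0.5, 0, 0], [-0.4, 0, 0.5, 0, 0]]])

```text
clock: 7.73
position: [537.4, 218.4, 165.1]
ee_rot: [0.709, -0.704, -0.017, 0.017]
contact_force: [-2.3, -1.1, 8.2]
gripper_width: 23.9
```

```bash
python3 h.py 537 226 155 180.4 3 0
```

```text
pos [537.4 218.4 165.1] tooly -179.6 tilt 2.79 da -0.0 f [-2.3 -1.1  8.2] w 23.9 t 7.73 q6 -0.63
[[-0.25, -0.0, 0.34, np.float64(0.0), 0.0], [-0.25, -0.0, 0.34, np.float64(0.0), 0.0], [-0.25, -0.0, 0.34, np.float64(0.0), 0.0]]
```

Call:
send_rows(steps=[[[-0.4, 0, 0.5, 0, 0], [-0.4, 0, 0.5, 0, 0], [-0.3, 0, 0.6, 0, 0]]])

```text
clock: 7.98
position: [538.2, 227.4, 154.7]
ee_rot: [0.71, -0.704, -0.014, 0.017]
contact_force: [-4.6, 0.9, 9.2]
gripper_width: 23.6
```

```bash
cat > ang.py <<'E'
from h import *
import sys
# strip upper-face tilt from wrist depth: points of strip on -y side of block
z=np.load(sys.argv[1]+".npz");p=z["p"];d=z["d"];im=z["im"].astype(int);s=arm.read_state();g=s["position"]
b=(d>0)&(abs(p[...,0]-g[0])<9)&(p[...,1]<g[1]-30)&(p[...,1]>g[1]-150)
u=b&(p[...,2]>float(sys.argv[2]));q=p[u]
for a in range(-150,-25,10):
    t=q[(q[:,1]-g[1]>=a)&(q[:,1]-g[1]<a+10)]
    if len(t)>5:print(a+5,np.median(t[:,2]).round(1),end=" | ")
print();y,zz=q[:,1]-g[1],q[:,2];c=np.polyfit(y,zz,1);print("n",len(q),"tilt deg",np.degrees(np.arctan(-c[0])).round(1),"rms",np.std(zz-np.polyval(c,y)).round(2),"z at y=g",c[1].round(1))
E
python3 h.py 537 232 145 180.4 3 0;python3 look.py c2; python3 ang.py c2 138
```

```text
pos [538.2 227.4 154.7] tooly -179.5 tilt 2.48 da -0.1 f [-4.6  0.9  9.2] w 23.6 t 7.98 q6 -0.64
[[-0.15, 0.02, 0.32, np.float64(0.001), 0.0], [-0.15, 0.02, 0.32, np.float64(0.001), 0.0], [-0.15, 0.02, 0.32, np.float64(0.001), 0.0]]
-105 156.1 | -95 153.4 | -85 150.5 | -75 147.5 | -65 144.6 | -55 141.7 | -45 139.1 | -35 138.3 | 
n 10208 tilt deg 16.2 rms 0.71 z at y=g 125.7
```

View pics/c2.png

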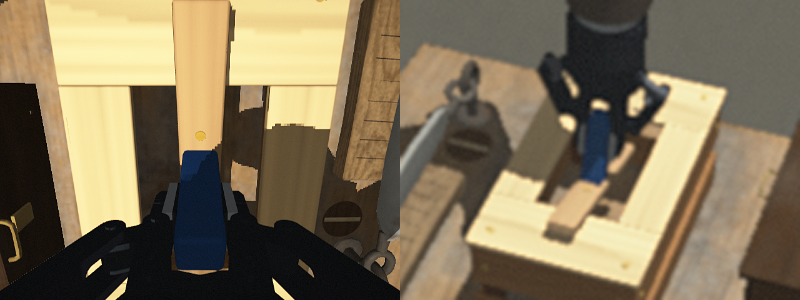

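The pictures show the b end resting on the -y rim and the batten turning in the pads as planned, 16° so far. I continue.

Call:
send_rows(steps=[[[-0.3, 0, 0.5, 0, 0], [-0.2, 0, 0.5, 0, 0], [-0.2, 0, 0.5, 0, 0], [0, 0, 0, 0, 0]]])

```text
clock: 8.42
position: [539.9, 234.5, 146.0]
ee_rot: [0.711, -0.703, -0.011, 0.013]
contact_force: [-0.8, -0.6, -0.8]
gripper_width: 23.6
```

```bash
python3 h.py 537 235 140 180.4 3 0;python3 look.py c3; python3 ang.py c3 138
```

```text
pos [539.9 234.5 146. ] tooly -179.3 tilt 1.96 da -0.3 f [-0.8 -0.6 -0.8] w 23.6 t 8.42 q6 -0.65
[[-0.02, 0.09, 0.2, np.float64(0.002), 0.0], [-0.02, 0.09, 0.2, np.float64(0.002), 0.0], [-0.02, 0.09, 0.2, np.float64(0.002), 0.0]]
-105 158.3 | -95 155.1 | -85 150.9 | -75 146.8 | -65 142.6 | -55 139.1 | 
n 9523 tilt deg 22.6 rms 0.71 z at y=g 115.5
```

Call:
send_rows(steps=[[[0, 0.1, 0.6, 0, 0], [-0.1, 0.1, 0.6, 0, 0], [-0.1, 0, 0.6, 0.003, 0], [-0.1, 0, 0.4, 0, 0]]])

```text
clock: 8.85
position: [540.9, 240.1, 130.5]
ee_rot: [0.711, -0.703, -0.008, 0.007]
contact_force: [-1.9, 1.0, 8.8]
gripper_width: 23.7
```

```bash
python3 h.py 537 240 133 180.4 3 0;python3 look.py c4; python3 ang.py c4 138
```

```text
pos [540.9 240.1 130.5] tooly -179.4 tilt 1.25 da -0.2 f [-1.9  1.   8.8] w 23.7 t 8.85 q6 -0.66
[[0.0, 0.13, -0.08, np.float64(0.001), 0.0], [0.0, 0.13, -0.08, np.float64(0.001), 0.0], [0.0, 0.13, -0.08, np.float64(0.001), 0.0]]
-105 160.5 | -95 156.8 | -85 150.3 | -75 144.0 | -65 139.3 | 
n 9147 tilt deg 32.7 rms 0.71 z at y=g 95.6
```

Call:
send_rows(steps=[[[-0.5, 0.1, 0, 0.002, 0], [-0.8, 0.1, 0.4, 0, 0], [-0.8, 0.1, 0.4, 0, 0], [-0.8, 0.1, 0.4, 0, 0], [-0.8, 0, 0.4, 0, 0], [-0.6, 0, 0.4, 0, 0], [0, 0, 0, 0, 0]]])

```text
clock: 9.53
position: [533.9, 286.9, 104.8]
ee_rot: [0.71, -0.704, -0.009, 0.009]
contact_force: [1.4, -0.2, -2.1]
gripper_width: 23.4
```

```bash
python3 h.py 537 283 109 180.4 3 0;python3 look.py c5; python3 ang.py c5 100
```

```text
pos [533.9 286.9 104.8] tooly -179.6 tilt 1.49 da -0.0 f [ 1.4 -0.2 -2.1] w 23.4 t 9.53 q6 -0.73
[[0.13, -0.1, -0.14, np.float64(0.0), 0.0], [0.13, -0.1, -0.14, np.float64(0.0), 0.0], [0.13, -0.1, -0.14, np.float64(0.0), 0.0]]
-105 134.8 | -95 131.7 | -85 125.2 | -75 118.9 | -65 112.4 | -55 105.9 | -45 101.3 | -35 100.3 | 
n 11753 tilt deg 32.4 rms 0.89 z at y=g 71.1
```

View pics/c5.png

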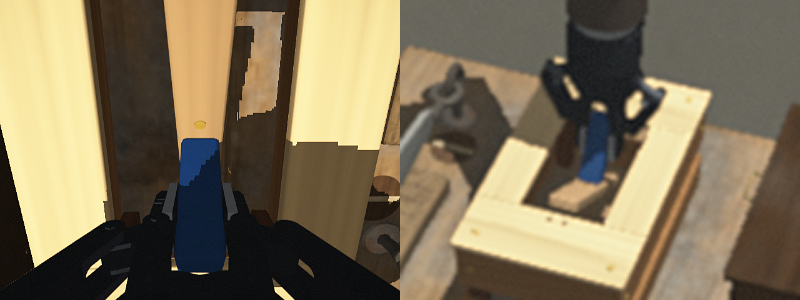

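The side picture shows the b end inside the hole, about 10 mm clear of the -y edge. The tilt is about 32°. Now I lower it under the top.

Call:
send_rows(steps=[[[0, -0.1, 0.6, 0, 0], [0, -0.1, 0.6, 0, 0], [0, 0, 0.5, 0, 0], [0, 0, 0.2, 0, 0]]])

```text
clock: 9.97
position: [536.5, 285.6, 85.9]
ee_rot: [0.709, -0.705, -0.009, 0.008]
contact_force: [-2.4, 0.4, 1.2]
gripper_width: 23.5
```

```bash
python3 h.py 537 239 87 180.4 5 0;python3 look.py c6; python3 ang.py c6 85
```

```text
pos [536.5 285.6  85.9] tooly -179.6 tilt 1.37 da 0.0 f [-2.4  0.4  1.2] w 23.5 t 9.97 q6 -0.73
[[0.93, -0.0, -0.02, np.float64(-0.0), 0.0], [0.93, -0.0, -0.02, np.float64(-0.0), 0.0], [0.93, -0.0, -0.02, np.float64(-0.0), 0.0], [0.93, -0.0, -0.02, np.float64(-0.0), 0.0], [0.93, -0.0, -0.02, np.float64(-0.0), 0.0]]
-105 115.6 | -95 112.1 | -85 105.7 | -75 99.3 | -65 92.8 | -55 87.3 | 
n 10927 tilt deg 32.6 rms 0.71 z at y=g 51.1
```

Call:
send_rows(steps=[[[0.8, 0, 0.1, 0, 0], [0.8, 0, 0.1, 0, 0], [0, 0, 0, 0, 0]]])

```text
clock: 10.32
position: [536.0, 268.7, 84.7]
ee_rot: [0.71, -0.705, -0.009, 0.008]
contact_force: [-0.3, -0.2, -0.6]
gripper_width: 23.4
```

```bash
python3 h.py 537 239 87 180.4 5 0;python3 look.py c7; python3 ang.py c7 85
```

```text
pos [536.  268.7  84.7] tooly -179.6 tilt 1.4 da -0.0 f [-0.3 -0.2 -0.6] w 23.4 t 10.32 q6 -0.7
[[0.59, -0.02, -0.05, np.float64(0.0), 0.0], [0.59, -0.02, -0.05, np.float64(0.0), 0.0], [0.59, -0.02, -0.05, np.float64(0.0), 0.0], [0.59, -0.02, -0.05, np.float64(0.0), 0.0], [0.59, -0.02, -0.05, np.float64(0.0), 0.0]]
-105 114.2 | -95 110.5 | -85 104.1 | -75 97.7 | -65 91.2 | -55 86.4 | 
n 10711 tilt deg 32.6 rms 0.71 z at y=g 49.5
```

Call:
send_rows(steps=[[[0.8, 0, 0, 0, 0], [0.8, 0, 0, 0, 0], [0.7, 0, 0, 0, 0], [0.5, 0, 0, 0, 0], [0, 0, 0, 0, 0]]])

```text
clock: 10.83
position: [536.7, 238.7, 85.4]
ee_rot: [0.71, -0.704, -0.009, 0.007]
contact_force: [-1.0, -0.5, -0.5]
gripper_width: 23.5
```

```bash
python3 h.py 537 239 110 180.4 4 0;python3 look.py c8
```

```text
pos [536.7 238.7  85.4] tooly -179.6 tilt 1.31 da -0.0 f [-1.  -0.5 -0.5] w 23.5 t 10.83 q6 -0.66
[[-0.01, 0.01, -0.61, np.float64(0.0), 0.0], [-0.01, 0.01, -0.61, np.float64(0.0), 0.0], [-0.01, 0.01, -0.61, np.float64(0.0), 0.0], [-0.01, 0.01, -0.61, np.float64(0.0), 0.0]]
```

View pics/c8.png

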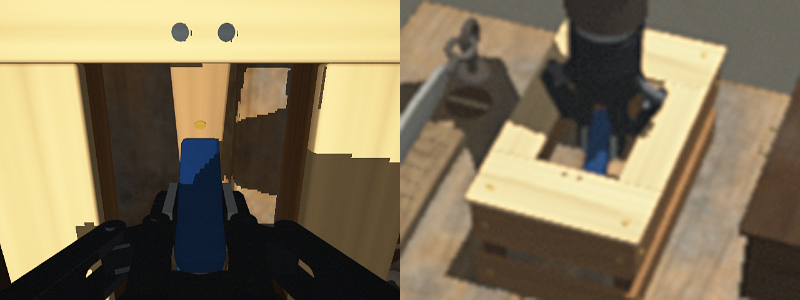

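The b end is now under the -y rim (rim edge at row 63, wrist view). I lift so the underside levels the batten.

Call:
send_rows(steps=[[[0, 0, -0.6, 0, 0], [0, 0, -0.6, 0, 0], [0, 0, -0.6, 0, 0], [0, 0, -0.6, 0, 0], [0, 0, -0.6, 0, 0], [0, 0, -0.6, 0, 0]]])

```text
clock: 11.43
position: [536.3, 238.8, 119.7]
ee_rot: [0.709, -0.705, -0.011, 0.009]
contact_force: [1.3, -3.1, -7.3]
gripper_width: 22.9
```

```bash
python3 h.py 537 239 145 180.4 4 0;python3 look.py c9; python3 ang.py c9 70
```

```text
pos [536.3 238.8 119.7] tooly -179.6 tilt 1.59 da 0.0 f [ 1.3 -3.1 -7.3] w 22.9 t 11.43 q6 -0.66
[[-0.01, 0.0, -0.63, np.float64(-0.0), 0.0], [-0.01, 0.0, -0.63, np.float64(-0.0), 0.0], [-0.01, 0.0, -0.63, np.float64(-0.0), 0.0], [-0.01, 0.0, -0.63, np.float64(-0.0), 0.0]]
-105 132.6 | -95 132.7 | -85 132.8 | -75 114.3 | -65 111.0 | -55 107.8 | -45 104.8 | -35 101.8 | 
n 12126 tilt deg 28.8 rms 4.62 z at y=g 79.7
```

Call:
send_rows(steps=[[[0, 0, -0.6, 0, 0], [0, 0, -0.6, 0, 0], [0, 0, -0.6, 0, 0], [0, 0, -0.6, 0, 0], [0, 0, -0.5, 0, 0]]])

```text
clock: 11.95
position: [534.6, 235.9, 148.7]
ee_rot: [0.709, -0.705, -0.012, 0.013]
contact_force: [0.1, -4.5, -8.9]
gripper_width: 23.3
```

```bash
python3 h.py 537 239 152 180.4 4 0;python3 look.py d0; python3 ang.py d0 70
```

```text
pos [534.6 235.9 148.7] tooly -179.7 tilt 2.01 da 0.1 f [ 0.1 -4.5 -8.9] w 23.3 t 11.95 q6 -0.66
[[-0.08, -0.06, -0.08, np.float64(-0.001), 0.0], [-0.08, -0.06, -0.08, np.float64(-0.001), 0.0], [-0.08, -0.06, -0.08, np.float64(-0.001), 0.0], [-0.08, -0.06, -0.08, np.float64(-0.001), 0.0]]
-115 132.7 | -105 132.7 | -95 132.7 | -85 132.7 | -75 131.4 | -65 123.2 | -55 122.9 | -45 122.5 | -35 122.1 | 
n 10289 tilt deg 10.4 rms 2.37 z at y=g 114.2
```

Call:
send_rows(steps=[[[-0.2, -0.1, 0, 0, 0], [-0.2, -0.1, -0.2, 0, 0], [0, 0, -0.3, 0, 0], [0, 0, -0.3, 0, 0], [0, 0, 0, 0, 0]]])

```text
clock: 12.47
position: [536.0, 239.8, 151.7]
ee_rot: [0.708, -0.706, -0.012, 0.015]
contact_force: [0.0, -0.3, -2.1]
gripper_width: 23.3
```

```bash
python3 h.py 537 239 152 180.4 4 0;python3 look.py d1; python3 ang.py d1 70; cat > blk.py <<'E'
from h import *
import sys
z=np.load(sys.argv[1]+".npz");p=z["p"];d=z["d"];im=z["im"].astype(int);X,Y,Z=p[...,0],p[...,1],p[...,2];s=arm.read_state();g=s["position"]
b=(d>0)&(im[...,0]>im[...,2]+25)&(im[...,0]>im[...,1]+15)
f=b&(Z>130)&(Z<185);q=p[f];c=np.polyfit(q[:,2],q[:,1],1)
t=p[b];print("block top z",np.percentile(t[:,2],99).round(1))
print("front face y at z=125:",np.polyval(c,125).round(1),"at 190:",np.polyval(c,190).round(1),"-> foot y",(np.polyval(c,125)+12).round(1),"face x",np.percentile(q[:,0],[1,99]).round(1))
st=(d>0)&(abs(Z-124)<5)&(abs(X-g[0])<25)&(Y<g[1]-20)&(Y>164);r=p[st]
A=np.c_[r[:,0]-g[0],r[:,1]-g[1],np.ones(len(r))];k=np.linalg.lstsq(A,r[:,2],rcond=None)[0];print("strip slope deg x,y",np.degrees(k[:2]).round(2),"x range",np.percentile(r[:,0],[1,99]).round(1),"z",np.median(r[:,2]).round(1))
m=(d>0)&(abs(Z-133)<4);L=m&(Y>180)&(Y<235)
a=X[L];print("hole x",a[a<g[0]].max().round(1),a[a>g[0]].min().round(1),"hole -y edge",np.percentile(Y[m&(abs(X-g[0])<30)],99.5).round(1),"crate top z",np.median(Z[m&(abs(X-g[0])<30)]).round(1))
E
python3 blk.py d1
```

```text
pos [536.  239.8 151.7] tooly -179.8 tilt 2.23 da 0.2 f [ 0.  -0.3 -2.1] w 23.3 t 12.47 q6 -0.67
[[0.02, -0.02, -0.01, np.float64(-0.001), 0.0], [0.02, -0.02, -0.01, np.float64(-0.001), 0.0], [0.02, -0.02, -0.01, np.float64(-0.001), 0.0], [0.02, -0.02, -0.01, np.float64(-0.001), 0.0]]
-115 132.6 | -105 132.7 | -95 132.7 | -85 132.8 | -75 124.2 | -65 124.0 | -55 123.9 | -45 123.9 | -35 123.9 | 
n 10087 tilt deg 8.9 rms 2.29 z at y=g 116.5
block top z 199.7
front face y at z=125: 228.1 at 190: 228.4 -> foot y 240.1 face x [525.  548.1]
strip slope deg x,y [-2.07 -0.2 ] x range [520.7 549.9] z 123.9
hole x 536.0 536.1 hole -y edge 317.9 crate top z 132.7
```

Call:
send_rows(steps=[[[0, -0.1, -0.3, 0, 0], [0, -0.1, -0.3, 0, 0], [0, 0, -0.4, 0, 0], [0, 0, -0.4, 0, 0], [0, 0, -0.4, 0, 0], [0, 0, -0.4, 0, 0]]])

```text
clock: 13.07
position: [536.2, 240.0, 152.3]
ee_rot: [0.707, -0.707, -0.017, 0.02]
contact_force: [6.5, -2.2, -29.6]
gripper_width: 23.4
```

```bash
sed -i 's/Y\[m&(abs(X-g\[0\])<30)\],99.5/Y[m\&(abs(X-g[0])<30)\&(Y<190)],99.5/; s/^a=X\[L\];.*"hole -y/print("hole -y/' blk.py; python3 h.py 537 239 152 180.4 4 0;python3 look.py d2;  python3 blk.py d2; python3 -c "
from h import *
print(arm.read_state()['contact_force'].round(1))"
```

```text
pos [536.2 240.  152.3] tooly -180.0 tilt 3.04 da 0.4 f [  6.5  -2.2 -29.6] w 23.4 t 13.07 q6 -0.66
[[0.02, -0.02, 0.01, np.float64(-0.002), 0.0], [0.02, -0.02, 0.01, np.float64(-0.002), 0.0], [0.02, -0.02, 0.01, np.float64(-0.002), 0.0], [0.02, -0.02, 0.01, np.float64(-0.002), 0.0]]
block top z 200.2
front face y at z=125: 228.6 at 190: 228.5 -> foot y 240.6 face x [525.3 548.5]
strip slope deg x,y [-2.54  0.04] x range [520.8 550. ] z 124.2
hole -y edge 161.1 crate top z 132.6
[  7.2  -1.  -29.6]
```

Call:
send_rows(steps=[[[0, 0, 0.5, 0, 0], [0, 0, 1.0, 0, 0], [0, 0, 1.0, 0, 0], [0, 0.4, 0.3, 0, 0], [0, 0.4, 0, 0, 0], [0, 0.4, 0, 0, 0]]])

```text
clock: 13.67
position: [528.7, 244.7, 132.9]
ee_rot: [0.709, -0.705, -0.014, 0.011]
contact_force: [-0.1, -0.8, -1.4]
gripper_width: 23.0
```

```bash
cat > st.py <<'E'
from h import *
s=arm.read_state();M=Ro.from_quat(s["ee_rot"]).as_matrix();print(s["position"].round(1),"toolz deg",np.degrees(M[:2,2]).round(2),"f",s["contact_force"].round(1),"tq",s["wrist_torque"].round(2),s["clock"].round(2))
E
python3 st.py
```

```text
Traceback (most recent call last):
  File "st.py", line 2, in <module>
    s=arm.read_state();M=Ro.from_quat(s["ee_rot"]).as_matrix();print(s["position"].round(1),"toolz deg",np.degrees(M[:2,2]).round(2),"f",s["contact_force"].round(1),"tq",s["wrist_torque"].round(2),s["clock"].round(2))
                                                                                                                                                                                                     ^^^^^^^^^^^^^^^^
AttributeError: 'float' object has no attribute 'round'
```

Call:
send_rows(steps=[[[0.2, 0, 1.0, 0, 0], [0.2, 0, 0.8, 0, 0], [0, 0.4, 0, 0, 0], [0, 0.4, 0, 0, 0], [0, 0.3, 0, 0, 0], [0, 0.2, 0, 0, 0]]])

```text
clock: 14.17
position: [516.6, 241.5, 116.9]
ee_rot: [0.71, -0.704, -0.011, 0.006]
contact_force: [12.3, -3.5, -8.0]
gripper_width: 23.4
```

```bash
sed -i 's/s\["clock"\].round(2)/s["clock"]/' st.py; python3 st.py
```

```text
[516.6 241.5 116.9] toolz deg [-1.41  0.42] f [12.3 -3.5 -8. ] tq [-1.1  -3.76  0.11] 14.1667
```

Call:
send_rows(steps=[[[0, 0.2, 0, 0, 0], [0, 0.2, 0, 0, 0], [0, 0.2, 0, 0, 0]]])

```text
clock: 14.42
position: [516.9, 242.1, 117.8]
ee_rot: [0.711, -0.703, -0.007, -0.0]
contact_force: [6.3, -1.9, -5.3]
gripper_width: 23.2
```

```bash
python3 st.py
```

```text
[516.9 242.1 117.8] toolz deg [-0.56  0.62] f [ 6.3 -1.9 -5.3] tq [-0.53 -2.05 -0.02] 14.4167
```

Call:
send_rows(steps=[[[0, 0.2, 0, 0, 0], [0, 0.2, 0, 0, 0], [0, 0.2, 0, 0, 0], [0, 0.2, 0, 0, 0]]])

```text
clock: 14.75
position: [517.2, 242.8, 119.0]
ee_rot: [0.712, -0.703, -0.002, -0.009]
contact_force: [7.2, -2.0, -4.9]
gripper_width: 23.8
```

```bash
python3 st.py
```

```text
[517.2 242.8 119. ] toolz deg [0.5  0.89] f [ 7.2 -2.  -4.9] tq [-0.55 -1.96 -0.01] 14.75
```

Call:
send_rows(steps=[[[0.1, -0.7, 0, 0.003, 0], [0.1, -0.7, 0, 0.003, 0], [0.1, -0.6, 0, 0, 0], [0, 0, -0.9, 0, 0], [0, 0, -0.9, 0, 0], [0, 0, -0.8, 0, 0], [0, 0, 0, 0, 0]]])

```text
clock: 15.33
position: [538.9, 239.2, 148.3]
ee_rot: [0.709, -0.705, -0.002, -0.008]
contact_force: [-0.1, -0.2, -0.2]
gripper_width: 23.6
```

```bash
python3 st.py; python3 h.py 537 239 152 180.4 2 0; python3 look.py d3; sed -i 's/abs(Z-124)<5/abs(Z-g[2]+28)<6/' blk.py; python3 blk.py d3
```

```text
[538.9 239.2 148.3] toolz deg [0.47 0.87] f [-0.1 -0.2 -0.2] tq [-0.07 -0.04  0.  ] 15.3333
pos [538.9 239.2 148.3] tooly -179.7 tilt 0.99 da 0.1 f [-0.1 -0.2 -0.2] w 23.6 t 15.33 q6 -0.68
[[0.0, 0.1, -0.19, np.float64(-0.001), 0.0], [0.0, 0.1, -0.19, np.float64(-0.001), 0.0]]
block top z 196.2
front face y at z=125: 227.9 at 190: 226.9 -> foot y 239.9 face x [527.8 550.2]
strip slope deg x,y [0.55 0.86] x range [525.  554.3] z 119.6
hole -y edge 161.1 crate top z 132.7
```

Call:
send_rows(steps=[[[0, 0.1, -0.2, 0, 0], [0, 0.1, -0.2, 0, 0], [0, 0, -0.2, 0, 0], [0, 0, -0.15, 0, 0], [0, 0, -0.15, 0, 0]]])

```text
clock: 15.85
position: [533.7, 238.7, 152.7]
ee_rot: [0.708, -0.706, -0.004, -0.005]
contact_force: [4.4, 2.0, -10.0]
gripper_width: 23.5
```

```bash
python3 st.py; python3 look.py d4; python3 blk.py d4; python3 st.py
```

```text
[533.7 238.7 152.7] toolz deg [0.09 0.75] f [  4.4   2.  -10. ] tq [-0.16 -1.29 -0.35] 15.85
block top z 200.6
front face y at z=125: 226.7 at 190: 226.8 -> foot y 238.7 face x [522.6 545.1]
strip slope deg x,y [0.13 0.12] x range [519.4 548.6] z 124.6
hole -y edge 160.9 crate top z 132.6
[533.7 238.6 152.7] toolz deg [0.07 0.74] f [  3.7   2.4 -10.4] tq [ 0.11 -1.06 -0.29] 15.95
```

View pics/d4.png

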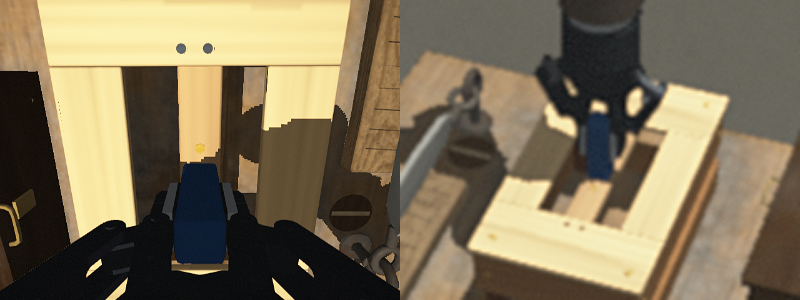

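The strip is flat against the underside, and the last row left a steady pull of about 10 N. It sits about 2–3 mm towards -x, so I make one small correction and pull again.

Call:
send_rows(steps=[[[0, -0.2, 0.3, 0, 0], [0, -0.2, 0, 0, 0], [0, 0, 0, 0, 0], [0, 0, -0.2, 0, 0], [0, 0, -0.2, 0, 0], [0, 0, -0.15, 0, 0], [0, 0, -0.15, 0, 0]]])

```text
clock: 16.53
position: [537.3, 237.8, 152.8]
ee_rot: [0.708, -0.706, -0.005, -0.003]
contact_force: [5.4, 2.1, -14.7]
gripper_width: 23.1
```

```bash
python3 st.py; python3 look.py d5; python3 blk.py d5; python3 st.py
```

```text
[537.3 237.8 152.8] toolz deg [-0.17  0.63] f [  5.4   2.1 -14.7] tq [-0.05 -1.85 -0.13] 16.5333
block top z 200.7
front face y at z=125: 225.8 at 190: 226.0 -> foot y 237.8 face x [526.3 548.8]
strip slope deg x,y [-0.08  0.08] x range [523.  552.3] z 124.7
hole -y edge 161.0 crate top z 132.7
[537.3 237.8 152.7] toolz deg [-0.17  0.62] f [  5.2   1.7 -13.9] tq [-0.06 -1.6  -0.14] 16.6333
```

Call:
send_rows(steps=[[[0, 0, -0.1, 0, 0], [0, 0, -0.1, 0, 0]]])

```text
clock: 16.8
position: [537.3, 237.8, 152.8]
ee_rot: [0.708, -0.706, -0.005, -0.002]
contact_force: [6.0, 1.3, -15.2]
gripper_width: 23.5
```

```bash
python3 st.py; python3 - <<'E'
from h import *
for n in("top","side"):
    im,_=optics.get_image(n);o=cv2.imread(f"pics/{n}0.png")
    df=cv2.absdiff(im,o).max(2)
    for nm,P in(("cup/billet area",(660,-60,20)),("billet",(660,30,20)),("far",(700,-20,20))):
        u,v=proj(n,P)[0].astype(int);print(n,nm,(u,v),(df[v-25:v+25,u-25:u+25]>40).sum())
    if n=="top":print("cup px",(df[180:215,325:362]>40).sum(),"billet px",(df[190:225,285:328]>40).sum(),"brush px",(df[240:295,460:500]>40).sum())
E
python3 look.py d6; python3 blk.py d6; python3 st.py
```

```text
[537.3 237.8 152.8] toolz deg [-0.23  0.58] f [  6.    1.3 -15.2] tq [-0.04 -1.68 -0.08] 16.8
top cup/billet area (np.int64(314), np.int64(243)) 0
top billet (np.int64(278), np.int64(239)) 0
top far (np.int64(300), np.int64(226)) 0
cup px 0 billet px 0 brush px 0
side cup/billet area (np.int64(337), np.int64(256)) 0
side billet (np.int64(349), np.int64(227)) 0
side far (np.int64(358), np.int64(247)) 0
block top z 200.7
front face y at z=125: 225.7 at 190: 226.1 -> foot y 237.7 face x [526.3 548.8]
strip slope deg x,y [-0.1   0.06] x range [523.  552.2] z 124.7
hole -y edge 161.0 crate top z 132.6
[537.3 237.8 152.7] toolz deg [-0.23  0.59] f [  4.5   2.2 -16. ] tq [-0.05 -1.8  -0.09] 17.0
```

Call:
send_rows(steps=[[[0, 0, 0, 0, 0], [0, 0, -0.1, 0, 0]]])

```text
clock: 17.17
position: [536.8, 237.5, 152.8]
ee_rot: [0.708, -0.706, -0.005, -0.001]
contact_force: [6.1, 1.8, -20.3]
gripper_width: 23.0
```

```bash
python3 look.py d7; python3 blk.py d7; python3 st.py; python3 -c "
from h import *
f=arm.read_state()['contact_force'][2]
if -16<f<-4: job.job_done();print('done',f)"
```

```text
block top z 200.7
front face y at z=125: 225.7 at 190: 225.7 -> foot y 237.7 face x [525.8 548.3]
strip slope deg x,y [-0.08  0.12] x range [522.5 551.7] z 124.6
hole -y edge 161.1 crate top z 132.7
[536.8 237.5 152.7] toolz deg [-0.32  0.55] f [  4.9   0.4 -15. ] tq [ 0.01 -1.68 -0.13] 17.2667
the job is handed in; nothing more can be done
done -15.036872661280395
```

The batten is in the crate, level and held up against the underside of the top, bridging the hole lengthwise. I handed it in at 17.3 s with the grip still on.

I gripped the blue block with the jaws across the strip. Pressing one end on the hole's rim tilted the batten to about 32°. I slid it through, moved the high end under the -y rim, and lifted so the underside levelled it.

**Redone on the way:**
- The first grasp sat too high on the block, so I opened and gripped again about 22 mm lower.
- The arm had picked up a tilt of up to 3°, which rolled the strip. I removed it by pushing the gripper fingers lightly (about 12 N) against the hole's side edge.

**Last checks before handing in:**

| Check | Result |
|---|---|
| Level | within about 0.1° both ways |
| Upper face of the strip | 124.6 mm measured, underside at 125 mm |
| Centring along the hole | about 1.4 mm off, so roughly 20 mm of bearing at each end |
| Centring across the hole | within about 0.5 mm |
| Nail cup, brush, billet | no change from the first picture in the top view |

- **Pull:** the upward pull read about 15 N, above the 8–10 N I was aiming for. It read 20 N at the end of the last move and had settled to 15 N a moment later. About 5 N of sideways force also remained.
- **Far end:** neither end shows from above once under the top. I judged their bearing from the block's position and the strip's slope on the -y side; the +y half I did not see directly.
- **Camera spread:** the cameras disagree by 1–2 mm on the hole's centre.

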